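# Bring the last cuvette into the beam

## Task

Make the spectrophotometer ready to read its fourth, rearmost cuvette: hook a fingertip behind the turned-up lip at the end of the pull bar on its front and draw the cell carriage straight out until it meets its stop, and push the lid of the sample chamber down until it is fully shut. Use the fingertips only: pinch neither the lip nor the lid, do not touch the cuvettes, and leave the glassware and bottles round about standing where they are. Finish with the gripper clear of everything.

Things in the scene. Friction and masses are not known exactly. Their poses are not given: they have to be found in the camera images.
- photometer: Fixed off-white spectrophotometer. x axis: front to back; y: to its left (sloping control panel); z up. Origin: on the bench under the middle of the sample chamber. It spans x -100 (flat front) to 220, y -140 to 300 mm. Deck round the chamber 110 mm high; raised back (x above 110 mm) and left part (y above 85 mm) up to 165 mm. Open chamber: x -75 to 65, y -67 to 67 mm.
- carriage (a joint): How far the cell carriage is drawn out, in m: 0 fully in (first cuvette in the beam), 0.045 at its stop (fourth, rearmost cuvette in the beam). It slides along the photometer's -x axis, stays where it is left, and takes about 3 N to move (no spring).
- lip_back (a point): Middle of the top edge of the lip's rear face, 110 mm above the bench; it moves with the carriage. The lip is a steel plate turned up at the end of the flat pull bar: 40 mm wide along the photometer's y, 4 mm thick, black facing on its front. The bar (12 mm wide, top 81 mm above the bench) runs from its foot into the photometer's front: a fingertip goes behind the lip, above the bar.
- bar_slot (a point): Where the pull bar enters the photometer's flat front face: photometer x -100 mm, y 0, 78 mm above the bench. From the lip's rear face to this front there is a gap of 48 mm plus the carriage value, open from above; the deck behind it is 110 mm high.
- cuvettes (a point): Top of the rearmost of the four stoppered glass cuvettes, 12.5 mm square, pitch 15 mm, that stand in a row front to back in the carriage inside the chamber, tops 92 mm above the bench. Not to be touched. Moves with the carriage.
- lid (a joint): Opening angle of the chamber lid in rad: 0 shut, 1.3 fully open. It is hinged at its rear edge, its front edge swings up and back. The stiff hinge holds it at any angle, and a push of about 1 to 4 N near the front edge moves it.
- lid_hinge (a point): Middle of the lid's hinge line, which runs along the photometer's y, at x = 75 mm, y = 0, 112 mm high in the photometer's frame.
- lid_edge (a point): Middle of the lid's front edge on its flat outer face; moves with the lid. The lid is off-white, 170 mm front to back, 150 mm wide, 28 mm high, black inside, with a 6 mm finger ledge on its front. Shut, this point lies 170 mm in front of the hinge line and 28 mm above it. The point's x points from the front edge to the hinge, z out of the outer face.
- beaker: Loose glass beaker, 56 mm across, 75 mm high, in front of the photometer to the left of the pull bar. Bystander; origin at the middle of its underside.
- cuvette_rack: Loose blue plastic rack with spare cuvettes, 45 x 105 mm, 46 mm high, in front of the photometer to the right of the pull bar, its long side (its y) roughly along the photometer's x. Bystander; origin at the middle of its underside.
- white_jar: Loose white jar with a yellow cap, 68 mm across, 105 mm high, in front of the control panel. Bystander; origin at the middle of its underside.
- amber_bottle: Loose amber bottle, 64 mm across, 160 mm high, in front of the left end of the photometer. Bystander; origin at the middle of its underside.
- wash_bottle: Loose white wash bottle with a bent red spout, 64 mm across, about 210 mm high, to the right of the photometer. Bystander; origin at the middle of its underside.
- flask: Loose conical flask with a stopper, 82 mm across, 133 mm high, close beside the right side of the photometer. Bystander; origin at the middle of its underside.
- tall_bottle: Loose white bottle with a red cap, 60 mm across, 150 mm high, at the right front corner of the photometer. Bystander; origin at the middle of its underside.

How it is judged (in metres and radians):
At the end, for the whole second after the job is handed in: The carriage is out to within 3.5 mm of its stop (joint carriage above 0.0415), the lid is shut (joint lid below 0.035 rad), both are at rest, and every loose bystander stands within 20 mm of where it was and upright (value of joint carriage above 0.0415 m and value of joint lid below 0.035 rad and velocity of joint carriage between -0.005 and 0.005 m/s and velocity of joint lid between -0.02 and 0.02 rad/s and not (distance of any of beaker, cuvette_rack, white_jar, amber_bottle, wash_bottle, flask, tall_bottle from where it was at the start of the episode above 0.02 m or angle between any of beaker, cuvette_rack, white_jar, amber_bottle, wash_bottle, flask, tall_bottle's own z axis and vertical above 0.25 rad)); the robot touches nothing.
It fails at once if a cuvette is touched (contact force between any of carriage_c8, carriage_c9, carriage_c10, carriage_c11 and the fingers above 0.3 N or contact force between any of carriage_c8, carriage_c9, carriage_c10, carriage_c11 and the arm above 0.3 N).
It fails at once if the lip is pinched from both sides (contact force between each of carriage_c6, carriage_c7 and the fingers above 1 N).
It fails at once if the lid is pinched between its outside and its lining (contact force between any of lid_c0, lid_c1, lid_c2, lid_c3, lid_c4 and the fingers above 1 N and contact force between lid_c5 and the fingers above 1 N).
It fails at once if a bystander is moved more than 20 mm, lifted or tipped (distance of any of beaker, cuvette_rack, white_jar, amber_bottle, wash_bottle, flask, tall_bottle from where it was at the start of the episode above 0.02 m or angle between any of beaker, cuvette_rack, white_jar, amber_bottle, wash_bottle, flask, tall_bottle's own z axis and vertical above 0.25 rad).
It also fails if it takes over 48 s, if anything falls off the work surface, if the arm or the gripper's body presses on something with over 40 N, if the wrist force passes 120 N, or if a joint passes its speed limit or range.

## Robot

A 6-joint arm with a two-finger parallel gripper is mounted at the origin on the work surface. World frame = base frame: x ahead of the robot, y to its left, z up, the work surface at z = 0. Lengths are in m, angles in degrees, forces in N, time in s.
With the tool pointing down it reaches from about 0.4 to 0.825 m from the base axis. Payload 7 kg.
Tool frame: the origin (TCP) lies on the centre line of the jaws, within the pads' length; the fingertips stand 11 mm ahead of it and the grasp point (between the pads) lies 8 mm behind it; z points along the fingers, y is the line along which they close (so a half turn about z gives the same grasp; the last joint's range is limited). The gripper opens to 88 mm and grips with 3 to 60 N. Pads are 19 mm wide; open, the fingers measure 130 mm over their backs; the gripper's body (78 mm by 193 mm) begins 47 mm behind the grasp point.
Start: joints at [-51.904, 20.546, 0.682, 0, -70.136, -16.507], TCP at [0.248, -0.628, 0.238] pointing down, gripper open.
Joint ranges: [-176.03, 176.03], [-82.01, 121.73], [-58.28, 71.71], [-173.87, 95.51], [-174.79, -0.11], [-173.66, 173.66]. Speed limits (degrees/s): [136.94, 136.94, 172.46, 180, 180, 180].

## Interface

Orientations are given as [roll, pitch, yaw] about the fixed x, y, z axes, in that order (R = Rz(yaw) Ry(pitch) Rx(roll)).
In Python, from plant import r, capture, camera_model, job gives the robot as it stands.
- The arm moves only by the tool drive_tool, never from a script. Its argument "increments" is a list that holds one entry, the list of rows, each a list of 5 numbers: the gripper's target within -1 to 1 (fully open at 1, half-way at 0, shut at -1), then the shift along the tool's x, y, z scaled (see below), then the turn about the tool's z scaled (see below). In form: [[[gripper, tx, ty, tz, roll], ...]]. A call has 1 to 5 rows; each row is the pose to reach, as a shift and turn from the pose commanded when the call began, along the tool's axes at that moment, turning the shorter way round; what a row does not reach only later rows make up. The controller multiplies each number of a shift by 120 mm and each number of a turn by 360 degrees. A row lasts 1/8 s, in which the tool goes at most 62.5 mm and 10.7 degrees, less where a joint would pass 70% of its speed; a pose out of reach is approached as far as the arm can. A call with a number of a shift or a turn outside -1 to 1 is refused whole. A call with a gripper value outside its range is refused whole. The fingers move at their own pace and stop on an object; "squeeze" is the grip in N (left out, the last holds). Time passes only in rows, so rows that repeat a pose let the fingers close. It gives the time, the measured TCP pose, the force, the opening and the grip force at its end, in the units of the state.
- r.get_state(): the state, without advancing time (a new reading comes with each control period).
- capture(name): name is "scene" or "top" or "wrist"; returns the picture (480x640x3 uint8, red, green, blue); there is no depth.
- camera_model(name): a dict with "camera_matrix" (3x3 intrinsics, pixels), "rvec" (rotation vector, rad) and "tvec" (3), from world to camera coordinates, as OpenCV has them. Camera axes: x right, y down, z forward; pixel columns grow to the right and rows downward; lengths in m; the calibration is good to about 2 mm. A picture is of the moment at which its call begins: read the wrist's pose just before it. camera_model takes no time and is no camera call; for the wrist camera it gives the pose at the moment of the call.
- job.close_job(): hands the job in; it is judged then, once.
The state is a dict: "time_s": time; "joints": joint angles; "qd": joint speeds; "joint_torque": joint torques, N m; "tcp_pos": TCP position; "eef_rot": TCP orientation; "contact_force": force on the tool from outside, world axes, zero at the start; "moment": the same for the moment, N m; "gripper_width": finger opening in m; "gripper_force": force on a finger pad.
Only numpy, scipy, OpenCV 4.12 (cv2) and the standard library are available. Lean on these libraries where they do the work, as an engineer would, in place of code of your own. Each camera call takes 0.05 s, during which the arm holds its last target. There are 200 camera calls.

## Working session

There is one attempt and no reset: what is moved stays moved. The work goes in short steps, Python scripts to look and compute and a tool call to move; the robot and the scene stay as the last step left them, time stands still between calls to the robot, and variables do not carry over. Pictures are saved under pics/ and viewed, at most 10 in all, crops included, and the job is handed in when it is done.

Besides the shell and the picture viewer there is one more tool, called in YAML: its name, and indented under it one key for each argument. drive_tool: Moves the arm, as the interface text tells. Its arguments: {"type":"object","properties":{"increments":{"type":"array"},"squeeze":{"type":"number"}},"required":["increments"]}

```bash
mkdir -p pics
python3 - <<'E'
from plant import r,capture,camera_model,job
import cv2
for n in ("scene","top"):
    im=capture(n); cv2.imwrite(f"pics/{n}0.png",im[:,:,::-1])
    m=camera_model(n); print(n,m)
print(r.get_state())
E
```

```text
scene {'camera_matrix': array([[602.50260617,   0.        , 318.84036212],
       [  0.        , 602.50260617, 229.97689115],
       [  0.        ,   0.        ,   1.        ]]), 'rvec': array([ 2.64367403,  0.60212859, -0.14472774]), 'tvec': array([-0.56887638, -0.12783877,  1.29457927])}
top {'camera_matrix': array([[508.02071399,   0.        , 325.6934806 ],
       [  0.        , 508.02071399, 240.80221465],
       [  0.        ,   0.        ,   1.        ]]), 'rvec': array([ 2.13078683, -2.14552265,  0.18401899]), 'tvec': array([0.04867518, 0.60635192, 0.93053964])}
{'time_s': 0.1, 'joints': array([-5.19027841e+01,  2.05875363e+01,  6.37887040e-01, -1.79612982e-02,
       -7.01368571e+01, -1.65056145e+01]), 'qd': array([ 0.05275486, -0.12937652,  0.13458792,  0.14306773,  0.09102299,
        0.06737822]), 'joint_torque': array([-1.04226827e-03, -5.84162199e+01,  2.93752849e+01,  7.01546565e+00,
        1.01941256e-02, -6.34711841e-05]), 'tcp_pos': array([ 0.24818938, -0.62724411,  0.23670472]), 'eef_rot': array([ 1.79912261e+02, -8.38976836e-03, -1.58414508e+02]), 'contact_force': array([-0.70435743,  0.55391258,  0.53997531]), 'moment': array([-0.01149714,  0.02497979,  0.05083229]), 'gripper_force': 0.0, 'gripper_width': 0.08755731249378704}
```

View pics/scene0.png

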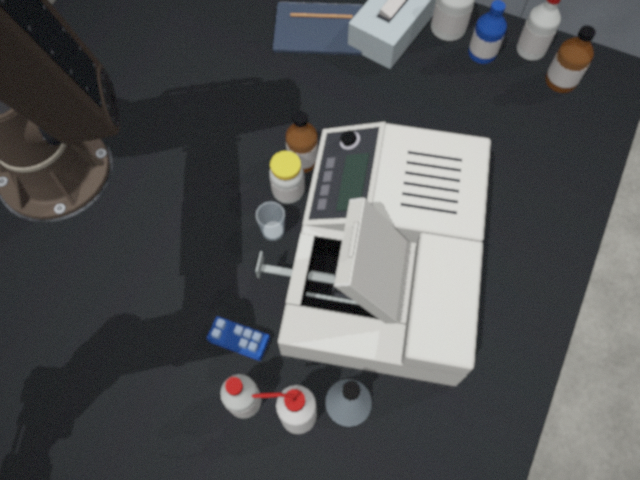

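View pics/top0.png

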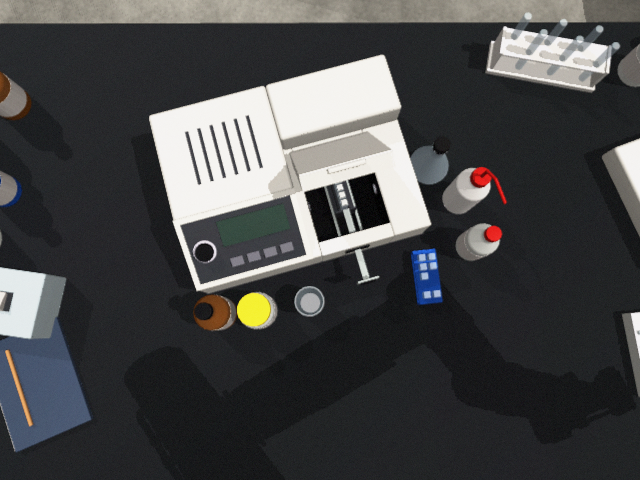

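The scene view shows the lip at about (261,265) and the lid open. The top view shows the lip at about (369,280), the chamber around (345,205), the beaker at (309,300) and the rack at (427,277). I'll enlarge the middle for exact pixels.

Run:
```python
import cv2
a=cv2.imread("pics/top0.png")[140:320,280:440]
cv2.imwrite("pics/c1.png",cv2.resize(a,None,fx=3.3,fy=3.3,interpolation=cv2.INTER_CUBIC))
b=cv2.imread("pics/scene0.png")[190:390,240:500]
cv2.imwrite("pics/c2.png",cv2.resize(b,None,fx=3,fy=3,interpolation=cv2.INTER_CUBIC))
```

```text
(no output)
```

View pics/c1.png

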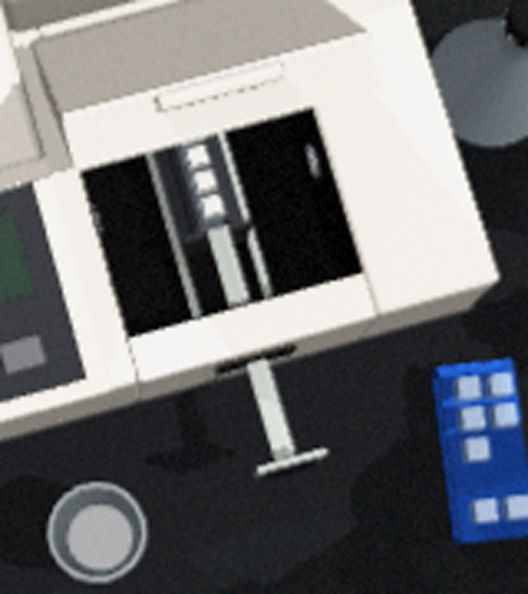

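View pics/c2.png

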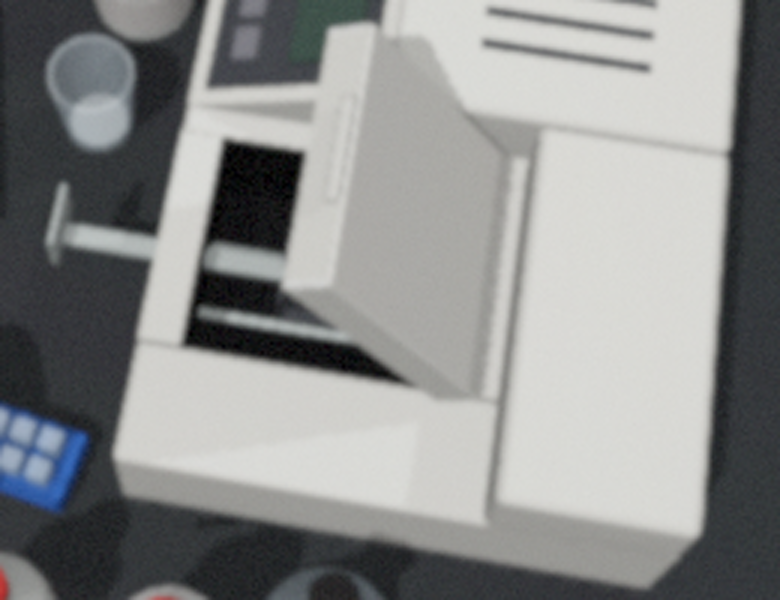

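The top crop gives the deck corner at (499,277), chamber front corners (129,336) and (363,271), and lip ends (259,473) and (327,452). The scene crop gives lip ends (63,185) and (52,262), and lid front edge (376,25) to (333,291). Next I'll fit the photometer pose, lid angle and carriage value together.

```bash
cat > h.py <<'E'
import numpy as np,cv2
from plant import r,capture,camera_model
from scipy.optimize import least_squares
def proj(n,P):
    m=camera_model(n) if isinstance(n,str) else n
    return cv2.projectPoints(np.float64(P).reshape(-1,1,3),m["rvec"],m["tvec"],m["camera_matrix"],None)[0].reshape(-1,2)
def onplane(n,uv,z):
    m=camera_model(n) if isinstance(n,str) else n
    R=cv2.Rodrigues(m["rvec"])[0]; d=R.T@np.linalg.inv(m["camera_matrix"])@np.array([*uv,1.]); c=-R.T@np.ravel(m["tvec"])
    return c+d*(z-c[2])/d[2]
def w(pose,P):
    x,y,a=pose[:3]; P=np.atleast_2d(P); c,s=np.cos(a),np.sin(a)
    return np.c_[x+c*P[:,0]-s*P[:,1],y+s*P[:,0]+c*P[:,1],P[:,2]]
def lidp(th,y,a=.17,h=.028):
    return [.075-a*np.cos(th)+h*np.sin(th),y,.112+a*np.sin(th)+h*np.cos(th)]
E
python3 - <<'E'
from h import *
T=lambda u,v:(u/3.3+280,v/3.3+140); S=lambda u,v:(u/3+240,v/3+190)
def obs(p):
    c,th=p[3],p[4]
    fx=-.152-c
    return [("top",[-.1,-.14,.11],T(499,277)),("top",[-.075,.067,.11],T(129,336)),("top",[-.075,-.067,.11],T(363,271)),
    ("top",[fx,.02,.11],T(259,474)),("top",[fx,-.02,.11],T(327,453)),
    ("top",lidp(th,.075),T(63,112)),("top",lidp(th,-.075),T(368,33)),
    ("scene",[-.1,-.14,.11],S(116,460)),("scene",[-.075,.067,.11],S(226,141)),("scene",[-.075,-.067,.11],S(186,345)),
    ("scene",[.11,-.14,.165],S(497,500)),("scene",[.22,-.14,.165],S(702,535)),
    ("scene",[fx,.02,.11],S(63,183)),("scene",[fx,-.02,.11],S(50,262)),
    ("scene",lidp(th,.075),S(376,25)),("scene",lidp(th,-.075),S(333,291))]
C={n:camera_model(n) for n in("top","scene")}
def f(p): return np.ravel([proj(C[n],w(p,P))[0]-uv for n,P,uv in obs(p)])
g=onplane("top",T(230,220),.1)
best=min((least_squares(f,[g[0],g[1],a,.01,1.],loss="soft_l1") for a in np.arange(0,6.3,.8)),key=lambda s:s.cost)
p=best.x; print(p,np.degrees(p[2]),np.degrees(p[4])); print(np.round(f(p).reshape(-1,2),1).tolist())
np.save("p.npy",p)
for n,P in dict(lipback=[-.148-p[3],0,.11],slot=[-.1,0,.078],hinge=[.075,0,.112],edge=lidp(p[4],0),edgeshut=lidp(0,0)).items(): print(n,w(p,P).round(4))
for n,uv,z in (("beaker",(309,300),.075),("jar",(256,310),.105),("rackc",(427,277),.046),("tall",(493,234),.15),("wash",(481,178),.18),("flask",(440,146),.133),("amber",(205,312),.16)):
    q=onplane("top",uv,z); c,s=np.cos(p[2]),np.sin(p[2]); d=q[:2]-p[:2]; print(n,q.round(3),"phot",(c*d[0]+s*d[1]).round(3),(-s*d[0]+c*d[1]).round(3))
E
```

```text
[0.68599754 0.01312729 6.55648218 0.01391725 1.00508258] 375.6587575380023 57.58698976515843
[[0.5, -0.5], [-0.3, -0.4], [-0.5, -0.8], [-0.4, -1.2], [0.4, -1.0], [-1.0, 0.3], [0.5, -1.7], [-0.7, 0.1], [-1.0, -1.0], [-1.4, 0.1], [-0.0, 0.6], [1.7, 1.0], [-0.7, 0.4], [-1.2, -5.5], [-0.3, -0.8], [-0.5, -1.4]]
lipback [[ 0.5301 -0.0306  0.11  ]]
slot [[ 0.5897 -0.0139  0.078 ]]
hinge [[0.7582 0.0334 0.112 ]]
edge [[0.6932 0.0152 0.2705]]
edgeshut [[ 0.5945 -0.0125  0.14  ]]
beaker [0.492 0.076 0.075] phot -0.17 0.113
jar [0.474 0.17  0.105] phot -0.162 0.208
rackc [ 0.536 -0.149  0.046] phot -0.189 -0.116
tall [ 0.6   -0.246  0.15 ] phot -0.153 -0.226
wash [ 0.692 -0.221  0.18 ] phot -0.057 -0.227
flask [ 0.767 -0.165  0.133] phot 0.03 -0.193
amber [0.469 0.248 0.16 ] phot -0.146 0.284
```

The fit is good to about 1 px: photometer yaw 15.66°, carriage about 14 mm out, lid at 57.6°. I'll bring the shut gripper towards the lip at a safe height.

drive_tool:
  increments:
    - [[-1,-0.4,0.37,0,0],[-1,-0.83,0.75,0,0],[-1,-0.83,0.75,0,0]]

```text
time_s: 0.48
tcp_pos: [0.309, -0.5045, 0.2378]
eef_rot: [180.0, 0.0, -158.2]
contact_force: [-0.1, -0.3, 0.1]
gripper_width: 0.0628
gripper_force: 0.0
```

drive_tool:
  increments:
    - [[-1,-0.4,0.37,0,0],[-1,-0.83,0.75,0,0],[-1,-0.83,0.75,0,0]]

```text
time_s: 0.85
tcp_pos: [0.3685, -0.3846, 0.2377]
eef_rot: [-180.0, 0.0, -158.2]
contact_force: [0.2, -1.4, -0.7]
gripper_width: 0.0334
gripper_force: 0.0
```

drive_tool:
  increments:
    - [[-1,-0.4,0.37,0,0],[-1,-0.83,0.75,0,0],[-1,-0.83,0.75,0,0]]

```text
time_s: 1.23
tcp_pos: [0.4281, -0.2647, 0.2376]
eef_rot: [-180.0, 0.0, -158.2]
contact_force: [0.4, 0.1, 1.2]
gripper_width: 0.0035
gripper_force: 0.0
```

drive_tool:
  increments:
    - [[-1,-0.4,0.37,0,0.0165],[-1,-0.83,0.75,0,0.0165],[-1,-0.83,0.75,0,0.0165]]

```text
time_s: 1.6
tcp_pos: [0.4877, -0.1447, 0.2374]
eef_rot: [-180.0, -0.0, -164.2]
contact_force: [-0.3, -0.2, -0.1]
gripper_width: 0.0002
gripper_force: 0.0
```

```bash
cat >> h.py <<'E'
def to(x,y,ztip):
    s=r.get_state(); p=np.load("p.npy"); t=w(p,[x,y,ztip+.011])[0]; q=s["tcp_pos"]
    from scipy.spatial.transform import Rotation as Ro
    R=Ro.from_euler("xyz",s["eef_rot"],degrees=True).as_matrix()
    c,sn=np.cos(p[2]),np.sin(p[2]); d=q[:2]-p[:2]
    print("t",s["time_s"],"phot",(c*d[0]+sn*d[1]).round(4),(-sn*d[0]+c*d[1]).round(4),"tip",(q[2]-.011).round(4),"yaw",s["eef_rot"].round(2),"F",s["contact_force"].round(1),"w",s["gripper_width"])
    print("shift",(R.T@(t-q)/.12).round(3),"roll",((s["eef_rot"][2]-np.degrees(p[2])+180+180)%360-180)/360)
E
python3 -c "
from h import *
to(-.1455,0,.17)"
```

```text
t 1.6 phot -0.2336 -0.0985 tip 0.2264 yaw [-1.8000e+02 -1.0000e-02 -1.6421e+02] F [-0.3 -0.2 -0.1] w 0.00023729123010330966
shift [-0.736  0.819  0.47 ] roll 0.000368206042822155
```

drive_tool:
  increments:
    - [[-1,-0.36,0.4,0.0,0],[-1,-0.736,0.819,0.2,0],[-1,-0.736,0.819,0.47,0],[-1,-0.736,0.819,0.47,0]]

```text
time_s: 2.1
tcp_pos: [0.5433, -0.0288, 0.1784]
eef_rot: [180.0, -0.4, -164.4]
contact_force: [0.7, 0.1, -0.1]
gripper_width: 0.0
gripper_force: 0.0
```

```bash
python3 -c "
from h import *
to(-.1455,0,.09)
for n in ('top','wrist'):
    cv2.imwrite('pics/%s1.png'%n,capture(n)[:,:,::-1])
p=np.load('p.npy');m=camera_model('wrist');print(proj(m,w(p,[[-.148-p[3],y,.11] for y in(-.02,.02)]+[[-.1,0,.078]])))
a=cv2.imread('pics/top1.png')[180:320,280:440];b=cv2.imread('pics/wrist1.png')
a=cv2.resize(a,None,fx=2.5,fy=2.5);b=cv2.resize(b,(400,300))
o=np.zeros((350,800,3),np.uint8);o[:,:400]=a;o[:300,400:]=b;cv2.imwrite('pics/d1.png',o)"
```

```text
t 2.1 phot -0.1487 -0.0018 tip 0.1674 yaw [ 179.99   -0.37 -164.36] F [ 0.7  0.1 -0.1] w 4.139496798715277e-05
shift [-0.031  0.015  0.644] roll -4.219920547193902e-05
[[294.07829257 233.93910759]
 [355.85352106 233.89193195]
 [324.19839682 296.79946466]]
```

View pics/d1.png

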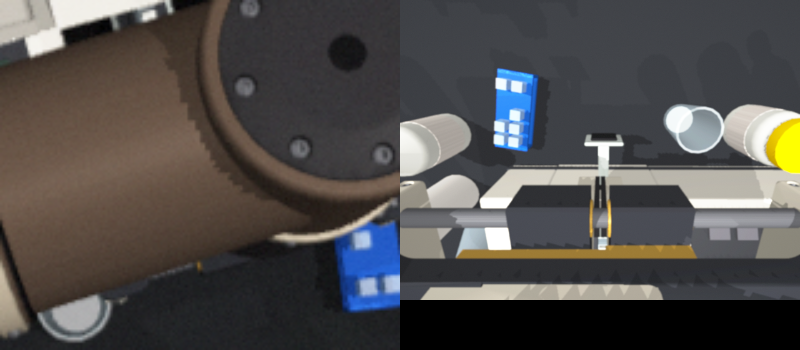

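The wrist view shows the lip at about px (296–355, 232), where the fit predicts it. The fingers are behind it, so I'll descend.

drive_tool:
  increments:
    - [[-1,-0.03,0.015,0.15,0],[-1,-0.03,0.015,0.4,0],[-1,-0.03,0.015,0.64,0],[-1,-0.03,0.015,0.64,0]]

```text
time_s: 2.7
tcp_pos: [0.5472, -0.0266, 0.1043]
eef_rot: [-180.0, -0.1, -164.4]
contact_force: [-0.3, 0.1, 0.1]
gripper_width: 0.0006
gripper_force: 0.0
```

```bash
python3 -c "
from h import *
to(-.1455-.045+.0139-.0065,0,.09)"
```

```text
t 2.7 phot -0.1444 -0.0008 tip 0.0933 yaw [-1.7999e+02 -1.0000e-01 -1.6444e+02] F [-0.3  0.1  0.1] w 0.0005626629615544579
shift [0.322 0.006 0.028] roll -0.0002763260988230185
```

drive_tool:
  increments:
    - [[-1,0.04,0,0.02,0],[-1,0.08,0,0.02,0],[-1,0.12,0,0.02,0],[-1,0.16,0,0.02,0],[-1,0.2,0,0.02,0]]

```text
time_s: 3.32
tcp_pos: [0.5251, -0.0314, 0.1026]
eef_rot: [-180.0, 0.1, -164.3]
contact_force: [3.3, 0.8, 1.7]
gripper_width: 0.0002
gripper_force: 1.3
```

drive_tool:
  increments:
    - [[-1,0.03,0,0,0],[-1,0.06,0,0,0],[-1,0.09,0,0,0],[-1,0.1,0,0,0]]

```text
time_s: 3.82
tcp_pos: [0.5129, -0.0348, 0.1019]
eef_rot: [180.0, -0.0, -164.3]
contact_force: [2.4, 1.1, 1.1]
gripper_width: 0.0003
gripper_force: 1.3
```

```bash
python3 -c "
from h import *
to(-.1835,0,.09)"
```

```text
t 3.825 phot -0.1796 0.0005 tip 0.0909 yaw [ 1.8000e+02 -1.0000e-02 -1.6435e+02] F [2.4 1.1 1.1] w 0.0002904939823241385
shift [ 0.032 -0.004  0.007] roll -1.5100457915827469e-05
```

Contact at about 3 N and moving. Continue in small steps to the stop.

drive_tool:
  increments:
    - [[-1,0.015,0,0,0],[-1,0.03,0,0,0],[-1,0.03,0,0,0]]

```text
time_s: 4.2
tcp_pos: [0.5094, -0.0359, 0.1018]
eef_rot: [180.0, -0.0, -164.4]
contact_force: [1.8, 1.6, 1.5]
gripper_width: 0.0006
gripper_force: 0.9
```

drive_tool:
  increments:
    - [[-1,0.015,0,0,0],[-1,0.03,0,0,0],[-1,0.03,0,0,0]]

```text
time_s: 4.58
tcp_pos: [0.5088, -0.036, 0.1022]
eef_rot: [-180.0, 0.3, -164.3]
contact_force: [10.7, 2.0, -7.3]
gripper_width: 0.0003
gripper_force: 5.3
```

The force rose to about 11 N with no further motion at phot x ≈ -0.184, where the stop was expected. One small extra press, then back off and lift straight up.

drive_tool:
  increments:
    - [[-1,0.015,0,0,0],[-1,0.015,0,0,0]]

```text
time_s: 4.82
tcp_pos: [0.5088, -0.0359, 0.1025]
eef_rot: [-180.0, 0.5, -164.3]
contact_force: [15.8, 2.7, -11.3]
gripper_width: 0.0003
gripper_force: 7.7
```

drive_tool:
  increments:
    - [[-1,-0.09,0,0,0],[-1,-0.16,0,0,0],[-1,-0.16,0,0,0]]

```text
time_s: 5.2
tcp_pos: [0.5229, -0.0322, 0.1015]
eef_rot: [-180.0, -0.1, -164.4]
contact_force: [-0.0, -0.3, -0.4]
gripper_width: 0.0004
gripper_force: 0.0
```

drive_tool:
  increments:
    - [[-1,0,0,-0.3,0],[-1,0,0,-0.65,0],[-1,0,0,-1,0],[-1,0,0,-1,0]]

```text
time_s: 5.7
tcp_pos: [0.5242, -0.0321, 0.2253]
eef_rot: [-180.0, 0.3, -164.3]
contact_force: [-0.5, -0.4, -0.1]
gripper_width: 0.0007
gripper_force: 0.0
```

drive_tool:
  increments:
    - [[-1,0,0,-0.4,0],[-1,0,0,-0.8,0],[-1,0,0,-0.99,0],[-1,0,0,-0.99,0]]

```text
time_s: 6.2
tcp_pos: [0.5231, -0.0321, 0.3418]
eef_rot: [180.0, 0.1, -164.4]
contact_force: [-0.2, 0.1, -0.6]
gripper_width: 0.0005
gripper_force: 0.0
```

```bash
python3 -c "
from h import *
p=np.load('p.npy');th=p[4]
for t in np.r_[th+.12,th,np.arange(.9,-.01,-.15)]:
    q=lidp(t,0,.15); print(round(t,2),np.round([q[0]+.0095,q[2]],4))
to(.05,0,.30)
m=camera_model('wrist');b=capture('wrist');cv2.imwrite('pics/wrist2.png',b[:,:,::-1])
print(proj(m,w(p,[[-.193,y,.11] for y in(-.02,.02)])), proj(m,w(p,[lidp(th,y) for y in(-.075,.075)])))"
```

```text
1.13 [0.0451 0.2594]
1.01 [0.0277 0.2536]
0.9 [0.0132 0.2469]
0.75 [-0.0062  0.2347]
0.6 [-0.0235  0.2198]
0.45 [-0.0384  0.2025]
0.3 [-0.0505  0.1831]
0.15 [-0.0596  0.1621]
-0.0 [-0.0655  0.14  ]
t 6.2 phot -0.169 0.0004 tip 0.3308 yaw [ 1.8000e+02  1.2000e-01 -1.6436e+02] F [-0.2  0.1 -0.6] w 0.0005466315221021068
shift [-1.825 -0.003  0.261] roll -4.1676882703869625e-05
[[301.29656541 180.16283359]
 [338.71716384 180.14955697]] [[227.87233892 457.96052875]
 [412.31367078 457.90209264]]
```

View pics/wrist2.png

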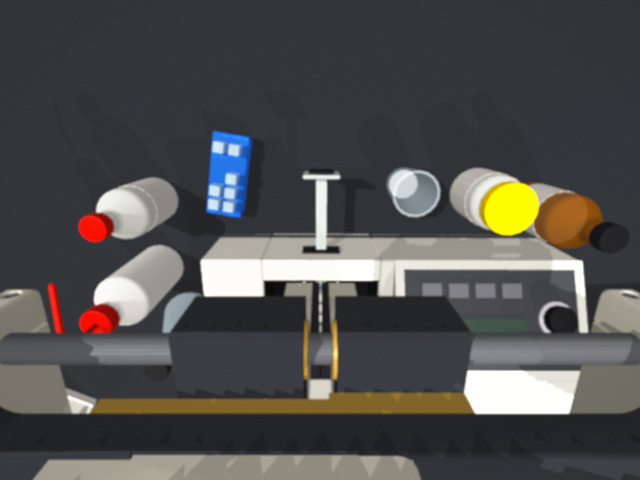

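The lip's rear edge is at row 179, matching the 180 predicted for fully out, and the bystanders are standing. Now over to behind the lid.

drive_tool:
  increments:
    - [[-1,-0.4,0,0,0],[-1,-0.8,0,0,0],[-1,-1,0,0,0]]

```text
time_s: 6.62
tcp_pos: [0.6394, 0.0008, 0.3374]
eef_rot: [180.0, -0.3, -164.4]
contact_force: [-0.7, -0.4, -0.5]
gripper_width: 0.0004
gripper_force: 0.0
```

drive_tool:
  increments:
    - [[-1,-0.4,0,0,0],[-1,-0.83,0,0,0],[-1,-0.83,0,0.25,0],[-1,-0.83,0,0.6,0],[-1,-0.83,0,0.6,0]]

```text
time_s: 7.25
tcp_pos: [0.7319, 0.0269, 0.2625]
eef_rot: [179.9, -0.6, -164.4]
contact_force: [-0.6, -0.2, 0.8]
gripper_width: 0.0004
gripper_force: 0.0
```

```bash
python3 -c "
from h import *
to(.0277,0,.2536);to(-.0062,0,.2347)"
```

```text
t 7.25 phot 0.0479 0.0009 tip 0.2515 yaw [ 179.93   -0.6  -164.37] F [-0.6 -0.2  0.8] w 0.00041883295098328084
shift [ 0.169 -0.007 -0.016] roll -8.049050025059993e-05
t 7.25 phot 0.0479 0.0009 tip 0.2515 yaw [ 179.93   -0.6  -164.37] F [-0.6 -0.2  0.8] w 0.00041883295098328084
shift [ 0.449 -0.008  0.145] roll -8.049050025059993e-05
```

drive_tool:
  increments:
    - [[-1,0.1,0,-0.01,0],[-1,0.17,0,-0.01,0],[-1,0.23,0,0.01,0],[-1,0.29,0,0.04,0],[-1,0.37,0,0.085,0]]

```text
time_s: 7.88
tcp_pos: [0.6915, 0.0151, 0.2591]
eef_rot: [-180.0, 0.1, -164.3]
contact_force: [0.3, 0.9, 1.5]
gripper_width: 0.0004
gripper_force: 0.9
```

```bash
python3 -c "
from h import *
to(-.0062,0,.2347);to(-.0235,0,.2198)"
```

```text
t 7.875 phot 0.0058 0.0004 tip 0.2481 yaw [-1.7999e+02  9.0000e-02 -1.6435e+02] F [0.3 0.9 1.5] w 0.00037839594633728144
shift [ 0.1   -0.003  0.111] roll -1.610820264974993e-05
t 7.875 phot 0.0058 0.0004 tip 0.2481 yaw [-1.7999e+02  9.0000e-02 -1.6435e+02] F [0.3 0.9 1.5] w 0.00037839594633728144
shift [ 0.245 -0.003  0.235] roll -1.610820264974993e-05
```

drive_tool:
  increments:
    - [[-1,0.05,0,0.05,0],[-1,0.1,0,0.11,0],[-1,0.175,0,0.17,0],[-1,0.245,0,0.235,0],[-1,0.31,0,0.31,0]]

```text
time_s: 8.5
tcp_pos: [0.6552, 0.005, 0.2207]
eef_rot: [180.0, -0.0, -164.4]
contact_force: [0.0, -0.6, 1.3]
gripper_width: 0.0007
gripper_force: 0.7
```

```bash
python3 -c "
from h import *
to(-.0505,0,.1831);to(-.0655,0,.14)"
```

```text
t 8.5 phot -0.0318 0.0005 tip 0.2097 yaw [ 1.8000e+02 -2.0000e-02 -1.6435e+02] F [ 0.  -0.6  1.3] w 0.0006571371137439868
shift [ 0.155 -0.004  0.222] roll -2.9614663938875512e-05
t 8.5 phot -0.0318 0.0005 tip 0.2097 yaw [ 1.8000e+02 -2.0000e-02 -1.6435e+02] F [ 0.  -0.6  1.3] w 0.0006571371137439868
shift [ 0.28  -0.004  0.581] roll -2.9614663938875512e-05
```

drive_tool:
  increments:
    - [[-1,0.08,0,0.11,0],[-1,0.155,0,0.222,0],[-1,0.2,0,0.31,0],[-1,0.235,0,0.4,0],[-1,0.26,0,0.49,0]]

```text
time_s: 9.12
tcp_pos: [0.6254, -0.0034, 0.1618]
eef_rot: [180.0, -0.0, -164.4]
contact_force: [-0.5, -0.0, 0.9]
gripper_width: 0.0006
gripper_force: 0.6
```

```bash
python3 -c "
from h import *
to(-.0655,0,.14)"
```

```text
t 9.125 phot -0.0628 0.0004 tip 0.1508 yaw [ 1.8000e+02 -3.0000e-02 -1.6435e+02] F [-0.5 -0.   0.9] w 0.0006052920255457105
shift [ 0.022 -0.004  0.09 ] roll -3.125355463661587e-05
```

drive_tool:
  increments:
    - [[-1,0.01,0,0.03,0],[-1,0.02,0,0.06,0],[-1,0.02,0,0.09,0],[-1,0.02,0,0.09,0]]

```text
time_s: 9.62
tcp_pos: [0.6236, -0.0039, 0.1516]
eef_rot: [-180.0, 0.0, -164.4]
contact_force: [-0.1, 0.1, 0.5]
gripper_width: 0.0002
gripper_force: 0.0
```

drive_tool:
  increments:
    - [[-1,0,0,0.015,0],[-1,0,0,0.03,0],[-1,0,0,0.03,0]]

```text
time_s: 10.0
tcp_pos: [0.6239, -0.0039, 0.1511]
eef_rot: [-180.0, 0.1, -164.3]
contact_force: [-8.2, 1.7, 18.3]
gripper_width: 0.0004
gripper_force: 9.3
```

The tip stopped at 140 mm, the shut height, at 18 N. I'll lift and check.

drive_tool:
  increments:
    - [[-1,0,0,-0.2,0],[-1,0,0,-0.6,0],[-1,0,0,-1,0],[-1,0,0,-1,0]]

```text
time_s: 10.5
tcp_pos: [0.6257, -0.0037, 0.2731]
eef_rot: [-179.9, 0.5, -164.3]
contact_force: [0.3, 0.7, -0.8]
gripper_width: 0.0001
gripper_force: 0.0
```

drive_tool:
  increments:
    - [[-1,0.4,-0.3,-0.2,0],[-1,0.8,-0.6,-0.4,0],[-1,0.9,-0.9,-0.4,0],[-1,0.9,-0.9,-0.4,0]]

```text
time_s: 11.0
tcp_pos: [0.5479, -0.1392, 0.3163]
eef_rot: [-180.0, 0.0, -164.5]
contact_force: [0.0, 0.4, 0.7]
gripper_width: 0.0005
gripper_force: 0.0
```

drive_tool:
  increments:
    - [[-1,0.4,-0.3,0,0],[-1,0.6,-0.6,0,0],[-1,0.6,-1,0,0],[-1,0.6,-1,0,0]]

```text
time_s: 11.5
tcp_pos: [0.5119, -0.2739, 0.3146]
eef_rot: [180.0, -0.1, -164.5]
contact_force: [0.2, 1.0, -0.5]
gripper_width: 0.0006
gripper_force: 0.0
```

```bash
python3 -c "
from h import *
to(0,0,.3); p=np.load('p.npy')
o=[]
for n,(u,v) in dict(top=(270,130),scene=(200,150)).items():
    b=capture(n)[:,:,::-1]; b=cv2.resize(b[v:v+200,u:u+200],None,fx=2,fy=2,interpolation=cv2.INTER_CUBIC)
    print(n,'lip rear',((proj(n,w(p,[[-.193,y,.11] for y in(-.02,.02)]))-[u,v])*2).round().tolist(),'lid edge',((proj(n,w(p,[lidp(0,y) for y in(-.075,.075)]))-[u,v])*2).round().tolist()); o.append(b)
cv2.imwrite('pics/e.png',np.hstack(o))"
```

```text
t 11.5 phot -0.2451 -0.2293 tip 0.3036 yaw [ 1.7995e+02 -1.0000e-01 -1.6451e+02] F [ 0.2  1.  -0.5] w 0.000589551614627647
shift [-2.037  1.917  0.028] roll -0.0004646727978385772
top lip rear [[228.0, 322.0], [185.0, 334.0]] lid edge [[259.0, 195.0], [95.0, 241.0]]
scene lip rear [[81.0, 239.0], [91.0, 198.0]] lid edge [[175.0, 304.0], [208.0, 147.0]]
```

View pics/e.png

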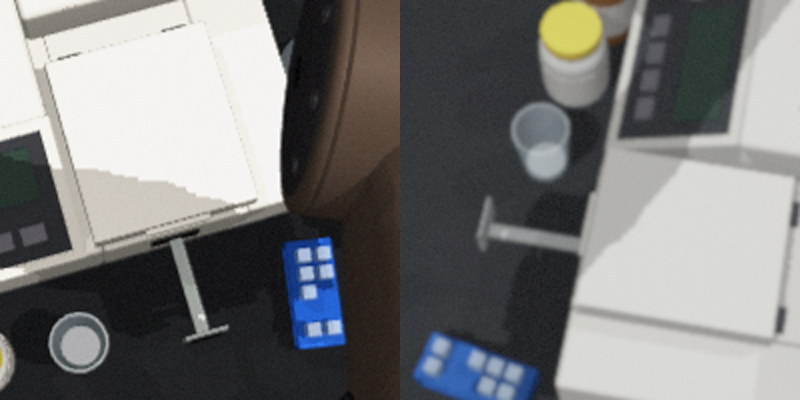

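In the picture the lid lies flat with its edge at (97,243) to (257,200), against a predicted shut edge of (95,241) to (259,195). The lip is at the predicted stop position and the bystanders have not moved. The gripper is clear, so I'm handing in.

```bash
python3 -c "
from plant import job
print(job.close_job())"
```

```text
the job is handed in; nothing more can be done
None
```

The carriage is drawn out to its stop, the lid is shut, the bystanders in view are where they were, the gripper is clear, and the job is handed in (no verdict came back).

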